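# Release the ratchet clamp and weigh the egg carrier

## Task

Press the tail pad of the ratchet pawl down gently, just far enough to lift the pawl off the ratchet wheel, and keep it there until the sprung jaw has backed off all the way. Then let go, lift the freed egg carrier out by its handle and set it down gently, upright, in the middle of the scale's pan. Do not pull at the carrier while it is still clamped, and do not disturb the jar, the can or the carton.

Things in the scene. Friction and masses are not known exactly. Their poses are not given: they have to be found in the camera images.
- clamp: The ratchet clamp, bolted down: grey steel base plate 170 (x) x 340 (y) x 12 mm; origin at the centre of its underside, z up. Along its +y axis follow: fence with rubber pad, egg carrier, sliding aluminium jaw (120 x 18 mm, 56 mm high), upright toothed ratchet wheel geared to the jaw (64 mm diameter, centre at y +62, z 62 mm), the pawl. Nothing of it is higher than 110 mm.
- pawl: Steel pawl, a two-armed lever; origin on its pivot, at (0, 100, 90) mm in the clamp's frame, axes parallel to the clamp's while engaged; tips about x. Its nose, 40 mm to -y, hooks behind a wheel tooth; its tail, to +y, carries the pad. Pushing the pad down lifts the nose; let go, it springs back and catches the next tooth. Its light pivot bends if it is pushed with more than 18 N.
- pad_mid (a point): Point fixed to the clamp, at (0, 153, 94) mm in its frame: mean place of the centre of the top of the pawl's tail pad, a flat black disc of 32 mm diameter. The pad sits on an adjusting screw: its real top is up to 14 mm higher or lower, not measured: feel for it. It yields at 4 to 7 N; the nose clears the teeth 7.5 to 9.5 mm below first contact at 8 to 13 N, a hard stop comes at 11 to 12 mm.
- jaw (a joint): Travel of the jaw away from the carrier, in m along the clamp's +y: 0 clamped, 0.042 fully backed off. A damped spring backs it off by itself, in about 4 s, only while the pawl is held clear of the wheel; if the pawl drops early the jaw is caught at the next tooth (about 8 mm per tooth) and the pad must be pressed again.
- carrier_center (a point): Centre, half-way up (50 mm above the underside), of the egg carrier: grey plastic tray 150 (x) x 100 (y) mm, six brown eggs, 102 mm high in all, 0.4 to 0.75 kg; x along its handle, z up. The handle is a 14 x 14 mm bar along x, its axis 45 mm above this point, free for 130 mm between end posts, egg tops 22 mm below it. The freed fence pad may nudge the carrier up to 4 mm.
- scale_pan (a point): Centre of the top of the counter scale's square steel pan, 200 x 200 mm, 50 mm above the counter, rigid; the scale is fixed. z up; its low display is on its -x side.
- jar: Bystander: closed amber glass jar, 66 mm diameter, 100 mm high, standing; origin at the centre of its underside.
- can: Bystander: food can, 70 mm diameter, 95 mm high, standing; origin at the centre of its underside.
- soap: Bystander: small plain cardboard carton 55 x 90 x 35 mm, lying flat; origin at the centre of its underside.
Not all that is in view belongs to the job. Of the things that look like the part that bears carrier_center, the largest one is meant.

How it is judged:
On the way, in this order (a step that is already met when the one before it is completed fails the run):
1. the jaw has backed off fully, the carrier still standing in the clamp (value of joint jaw above 0.039 m and z of carrier_center in the frame of clamp below 0.07 m), for 0.2 s.
2. the carrier is lifted clear of the clamp (z of carrier_center in the frame of clamp above 0.085 m), for 0.1 s.
At the end, for the whole second after the job is handed in: The jaw is fully backed off (more than 38 of 42 mm) and the egg carrier stands upright (within 0.06 rad) and at rest on the scale's pan, its centre within 30 mm of the pan's centre, let go of (value of joint jaw above 0.038 m and horizontal distance between carrier_center and scale_pan below 0.03 m and z of carrier_center in the frame of scale_pan between 0.045 and 0.055 m and angle between carrier_center's own z axis and vertical below 0.06 rad); the robot touches nothing.
It fails at once if the pawl is pushed with more than 18 N (contact force between pawl and the fingers above 18 N or contact force between pawl and the arm above 18 N).
It fails at once if the carrier is pulled up while still clamped (z of carrier_center in the frame of clamp above 0.075 m and value of joint jaw below 0.03 m).
It fails at once if the carrier is banged down on the scale (more than 60 N) (contact force between carrier and scale above 60 N).
It fails at once if the jar, can or carton is shifted by more than 30 mm or tipped (distance of any of jar, can, soap from where it was at the start of the episode above 0.03 m or angle between any of jar, can, soap's own z axis and vertical above 0.3 rad).
It also fails if it takes over 72 s, if anything falls off the work surface, if the arm or the gripper's body presses on something with over 40 N, if the wrist force passes 120 N, or if a joint passes its speed limit or range.

## Robot

A 6-joint arm with a two-finger parallel gripper is mounted at the origin on the work surface. World frame = base frame: x ahead of the robot, y to its left, z up, the work surface at z = 0. Lengths are in m, angles in rad, forces in N, time in s.
With the tool pointing down it reaches from about 0.3 to 0.775 m from the base axis. Payload 14.6 kg.
Tool frame: the origin (TCP) lies at the very end of the fingers, on their centre line; the grasp point (between the pads) lies 19 mm behind it; x points along the fingers, y is the direction in which the jaws open and shut, and the axes are right-handed (so a half turn about x gives the same grasp; the last joint's range is limited). The gripper opens to 94 mm and grips with 3 to 60 N. Pads are 16 mm wide; open, the fingers measure 119 mm over their backs; the gripper's body (75 mm by 177 mm) begins 78 mm behind the grasp point.
Start: joints at [1.181, 0.3, 1.521, -0, 1.321, -0.067], TCP at [0.174, 0.522, 0.185] pointing down, gripper open.
Joint ranges: [-3.03, 3.03], [-0.79, 2.21], [0.23, 2.52], [-1.04, 4.18], [0, 3.07], [-2.55, 2.55]. Speed limits (rad/s): [2.22, 2.22, 2.57, 3.14, 3.14, 3.14].

## Interface

Orientations are given as a 3x3 rotation matrix whose columns are the frame's x, y, z axes.
In Python, from bench import * gives the robot as it stands.
- The arm moves only by the tool apply_moves, never from a script. Its argument "motion" is one flat list of numbers, 6 for each row, row after row: the shift along the tool's x, y, z in mm, then the turn, a rotation vector about the tool's x, y, z in degrees. A call has exactly 8 rows; each row is the pose to reach, as a shift and turn from the pose commanded when the call began, along the tool's axes at that moment; what a row does not reach only later rows make up. A row lasts 1/8 s, in which the tool goes at most 62.5 mm and 10.7 degrees, less where a joint would pass 70% of its speed; a pose out of reach is approached as far as the arm can. A call with a gripper value outside its range is refused whole. "hand" is the closure, from -1 (fully open) to 1 (shut), set as the call begins (left out, the last holds). The fingers move at their own pace and stop on an object; "squeeze" is the grip in N (left out, the last holds). Time passes only in rows, so rows that repeat a pose let the fingers close, or fill a call up. It gives the time, the measured TCP pose, the force and the opening at its end, in the units of the state.
- read_state(): the state, without advancing time (a new reading comes with each control period).
- read_camera(name): name is "scene" or "top"; returns a dict with "image" (400x640x3 uint8, red, green, blue), "fx", "fy", "cx", "cy" (pixels), "eye" and "rotation" of the camera in the world. Camera axes: x right, y up, looking along -z (the intrinsics and any distortion apply to the point x, -y, -z); pixel columns grow to the right and rows downward; lengths in m; the calibration is good to about 2 mm. A picture is of the moment at which its call begins. There is no depth.
- finish_job(): hands the job in, once; it reports no verdict.
The state is a dict: "clock": time; "joints": joint angles; "joint_velocities": joint speeds; "tau": joint torques, N m; "position": TCP position; "eef_rot": TCP orientation; "ft_force": force on the tool from outside, world axes, zero at the start; "torque": the same for the moment, N m; "grip_width": finger opening in m.
Only numpy, scipy, OpenCV 4.12 (cv2) and the standard library are available. Lean on these libraries where they do the work, as an engineer would, in place of code of your own. Each camera call takes 0.05 s, during which the arm holds its last target.

## Working session

There is one attempt and no reset: what is moved stays moved. The work goes in short steps, Python scripts to look and compute and a tool call to move; the robot and the scene stay as the last step left them, time stands still between calls to the robot, and variables do not carry over. Pictures are saved under pics/ and viewed, and the job is handed in when it is done.

Besides the shell and the picture viewer there is one more tool, called by a JSON object that holds its "op" and its "data". apply_moves: Moves the arm, as the interface text tells. Its arguments: {"type":"object","properties":{"motion":{"type":"array","items":{"type":"number"}},"hand":{"type":"number"},"squeeze":{"type":"number"}},"required":["motion"]}

```bash
ls; mkdir -p pics; python3 - <<'E'
from bench import *
import cv2, numpy as np, json, pickle
s=read_state()
for k,v in s.items(): print(k,np.round(v,4).tolist())
for n in ["scene","top"]:
    c=read_camera(n); cv2.imwrite(f"pics/{n}0.png",c["image"][:,:,::-1]); pickle.dump(c,open(f"{n}0.pkl","wb"))
    print(n,{k:np.round(v,4).tolist() if not isinstance(v,str) else v for k,v in c.items() if k!="image"})
E
```

```text
pics
clock 0.0
joints [1.1814, 0.3005, 1.5216, 0.0, 1.3207, -0.0666]
joint_velocities [-0.0005, -0.0003, 0.0028, 0.0004, -0.0004, 0.0009]
tau [-0.0017, -53.18, -35.2741, 0.0707, 0.0244, 0.0]
position [0.1744, 0.5213, 0.1845]
eef_rot [[-0.0004, 0.3172, 0.9484], [-0.0011, 0.9484, -0.3172], [-1.0, -0.0012, -0.0001]]
ft_force [0.302, -0.3371, -0.4303]
torque [0.0151, 0.04, 0.0705]
grip_width 0.0937
scene {'fx': 465.5328, 'fy': 465.5328, 'cx': 319.3527, 'cy': 198.0927, 'eye': [1.2, -0.305, 0.8654], 'rotation': [[0.4171, -0.6808, 0.6021], [0.9089, 0.3134, -0.2752], [-0.0014, 0.662, 0.7495]]}
top {'fx': 484.9073, 'fy': 484.9073, 'cx': 321.8239, 'cy': 197.4588, 'eye': [0.4606, -0.0068, 1.3522], 'rotation': [[-0.0114, 0.9967, -0.0802], [-0.9999, -0.0109, 0.0069], [0.006, 0.0802, 0.9968]]}
```

View pics/scene0.png

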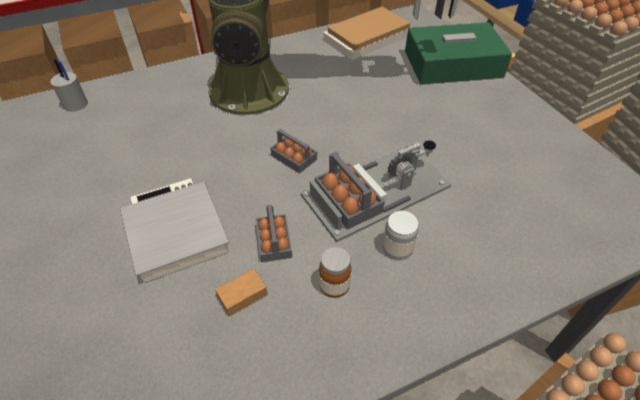

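View pics/top0.png

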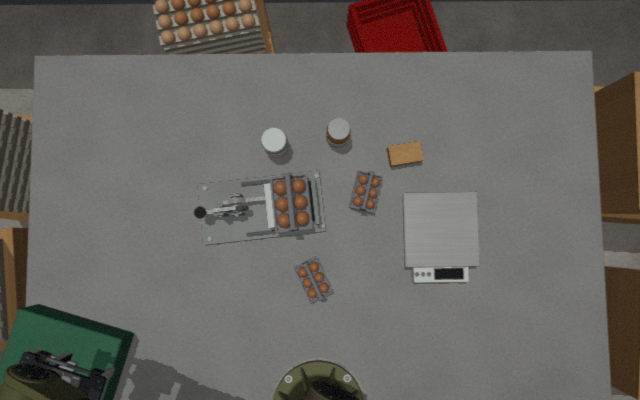

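```bash
python3 - <<'E'
import cv2
a=cv2.imread("pics/top0.png")[150:260,180:340]; cv2.imwrite("pics/c1.png",cv2.resize(a,None,fx=5,fy=5,interpolation=cv2.INTER_CUBIC))
a=cv2.imread("pics/scene0.png")[120:250,290:460]; cv2.imwrite("pics/c2.png",cv2.resize(a,None,fx=4.5,fy=4.5,interpolation=cv2.INTER_CUBIC))
a=cv2.imread("pics/top0.png")[180:290,390:500]; cv2.imwrite("pics/c3.png",cv2.resize(a,None,fx=5,fy=5,interpolation=cv2.INTER_CUBIC))
E
```

```text
(no output)
```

View pics/c1.png

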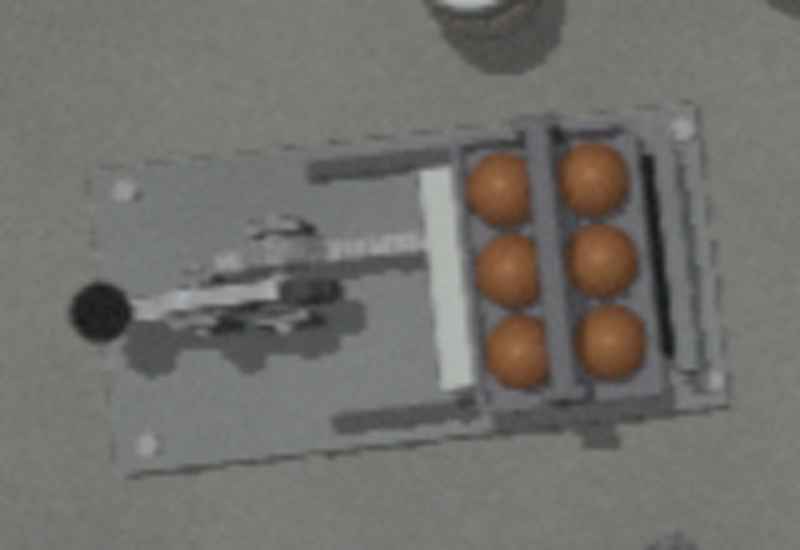

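View pics/c2.png

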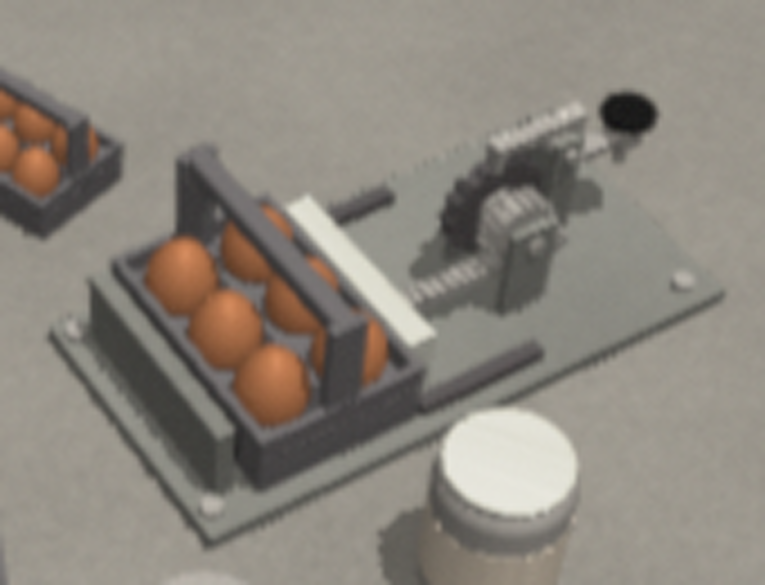

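View pics/c3.png

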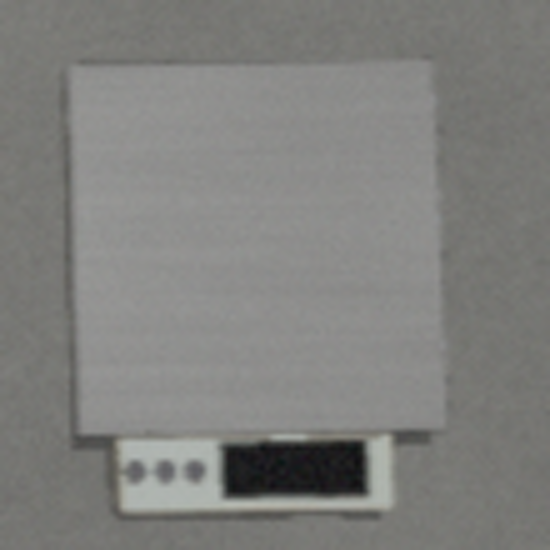

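```bash
cat > h.py <<'E'
import pickle, numpy as np, cv2
def load(n): return pickle.load(open(n,"rb"))
def ray(c,u,v):
    d=np.array([(u-c["cx"])/c["fx"],-(v-c["cy"])/c["fy"],-1.0]); d=np.array(c["rotation"])@d
    return np.array(c["eye"]),d/np.linalg.norm(d)
def plane(c,u,v,z):
    e,d=ray(c,u,v); return e+d*(z-e[2])/d[2]
def tri(r1,r2):
    A=np.zeros((3,3));b=np.zeros(3)
    for e,d in (r1,r2):
        P=np.eye(3)-np.outer(d,d);A+=P;b+=P@e
    p=np.linalg.solve(A,b); return p,[np.linalg.norm((np.eye(3)-np.outer(d,d))@(p-e)) for e,d in (r1,r2)]
def up(p,s,o): return ((p[0]+.5)/s-.5+o[0],(p[1]+.5)/s-.5+o[1])
E
python3 - <<'E'
from h import *
np.set_printoptions(precision=4,suppress=True)
t=load("top0.pkl");s=load("scene0.pkl")
C=[plane(t,*up(p,5,(180,150)),.012)for p in [(92,168),(695,104),(728,406),(130,476)]]
C=np.array(C);print(C, C.mean(0)); 
for i in range(4): print(np.linalg.norm(C[i]-C[(i+1)%4]))
B=np.array([plane(t,*up(p,5,(180,150)),.014)for p in [(124,190),(683,128),(715,380),(147,444)]]);print("bolts",B,B.mean(0))
v=(C[0]+C[3]-C[1]-C[2])[:2];print("yaw clamp y dir",np.degrees(np.arctan2(v[1],v[0])))
w=(C[0]+C[1]-C[3]-C[2])[:2];print("x dir",np.degrees(np.arctan2(w[1],w[0])))
H=np.array([plane(t,*up(p,5,(180,150)),.114)for p in [(540,118),(572,398)]]);print("handle",H,H.mean(0));d=H[0]-H[1];print(np.linalg.norm(d),np.degrees(np.arctan2(d[1],d[0])))
# scene handle ends top: 
Hs=np.array([plane(s,*up(p,4.5,(290,120)),.114)for p in [(200,155),(345,325)]]);print("scene handle",Hs,Hs.mean(0));d=Hs[1]-Hs[0];print(np.linalg.norm(d),np.degrees(np.arctan2(d[1],d[0])))
# pad
cen=[]
for c,(u0,v0) in((t,(200,212)),(s,(429,145))):
    g=c["image"].astype(int).max(2)[v0-10:v0+11,u0-10:u0+11]
    m=(g<45).astype(np.uint8);n,l,st,ce=cv2.connectedComponentsWithStats(m);k=1+np.argmax(st[1:,4]);print(st[k]);cen.append((ce[k][0]+u0-10,ce[k][1]+v0-10))
print(cen);print("pad",tri(ray(t,*cen[0]),ray(s,*cen[1])))
P=np.array([plane(t,*up(p,5,(390,180)),.05)for p in [(71,64),(433,60),(445,432),(78,434)]]);print("pan",P,P.mean(0))
for i in range(4): print(np.linalg.norm(P[i]-P[(i+1)%4]))
Ps=np.array([plane(s,*p,.05) for p in [(122,210),(208,185),(226,240),(140,275)]]);print("pan scene",Ps,Ps.mean(0))
print("jar/can tops",plane(t,274,139,.1),plane(t,339,129,.1),plane(t,405,153,.035),"small carriers", plane(t,366,192,.06),plane(t,313,280,.06))
E
```

```text
[[ 0.6118  0.3271  0.012 ]
 [ 0.6441 -0.008   0.012 ]
 [ 0.4761 -0.0244  0.012 ]
 [ 0.4414  0.3047  0.012 ]] [0.5434 0.1498 0.012 ]
0.3365781111255718
0.1688295175937574
0.3308359267902856
0.17188904956025156
bolts [[ 0.5992  0.3088  0.014 ]
 [ 0.6305 -0.0012  0.014 ]
 [ 0.4904 -0.0173  0.014 ]
 [ 0.4588  0.295   0.014 ]] [0.5447 0.1463 0.014 ]
yaw clamp y dir 95.75471980328894
x dir 6.534898031322006
handle [[0.6237 0.0719 0.114 ]
 [0.4799 0.0564 0.114 ]] [0.5518 0.0642 0.114 ]
0.14469572813773907 6.1394907654318915
scene handle [[0.4853 0.0598 0.114 ]
 [0.6225 0.0713 0.114 ]] [0.5539 0.0656 0.114 ]
0.1377310521990434 4.793018873261791
[ 5  5 11 11 86]
[ 5  6 11  8 70]
[(np.float64(199.7325581395349), np.float64(212.09302325581396)), (np.float64(428.87142857142857), np.float64(144.75714285714287))]
pad (array([0.5272, 0.3027, 0.0861]), [np.float64(0.0007650004884267727), np.float64(0.0007650004884267193)])
pan [[ 0.5766 -0.2372  0.05  ]
 [ 0.5767 -0.4331  0.05  ]
 [ 0.3773 -0.4322  0.05  ]
 [ 0.3785 -0.236   0.05  ]] [ 0.4773 -0.3346  0.05  ]
0.19586844935364814
0.1994113146910302
0.19612496340954513
0.19811840828290858
pan scene [[ 0.3892 -0.4308  0.05  ]
 [ 0.3952 -0.2307  0.05  ]
 [ 0.5704 -0.2398  0.05  ]
 [ 0.5822 -0.4254  0.05  ]] [ 0.4842 -0.3316  0.05  ]
jar/can tops [0.716  0.1078 0.1   ] [ 0.7408 -0.0625  0.1   ] [ 0.6866 -0.2459  0.035 ] small carriers [ 0.5779 -0.1342  0.06  ] [0.3464 0.01   0.06  ]
```

The carrier meant is the one in the clamp, at top (292,204) and scene (350,190). The lookalikes are the small carriers at top (366,192) and (313,280). The crop confirms this: the largest carrier sits between the fence and the white jaw. The pad is at top (200,212) and scene (429,145).

First I'll close the fingers and go above the pad.

{"op": "apply_moves", "data": {"hand": 1, "squeeze": 20, "motion": [0,-10,40,-3,0,0,0,-24,100,-6,0,0,0,-38,160,-9,0,0,0,-52,220,-12,0,0,0,-66,280,-15,0,0,20,-80,340,-18,0,0,40,-95,404,-21.5,0,0,55,-95,404,-24.5,0,0]}}

```text
clock: 1.1
position: [0.5297, 0.3008, 0.1286]
eef_rot: [[-0.001, -0.103, 0.995], [-0.001, 0.995, 0.103], [-1.0, -0.001, -0.001]]
ft_force: [-0.5, 0.5, -0.7]
grip_width: 0.0173
```

{"op": "apply_moves", "data": {"motion": [3,0,0,0,0,0,6,0,0,0,0,0,9,0,0,0,0,0,12,0,0,0,0,0,15,0,0,0,0,0,18,0,0,0,0,0,20,0,0,0,0,0,20,0,0,0,0,0]}}

```text
clock: 2.1
position: [0.5274, 0.3033, 0.1099]
eef_rot: [[-0.0, -0.105, 0.995], [-0.0, 0.995, 0.105], [-1.0, -0.0, -0.0]]
ft_force: [0.1, 0.6, -0.7]
grip_width: 0.0003
```

```bash
cat > snap.py <<'E'
import sys
from bench import *
import cv2, numpy as np, pickle
tag=sys.argv[1]
for n in ["scene","top"]:
    c=read_camera(n); cv2.imwrite(f"pics/{n}{tag}.png",c["image"][:,:,::-1]); pickle.dump(c,open(f"{n}{tag}.pkl","wb"))
s=read_state()
for k in("clock","position","ft_force","grip_width","joints"): print(k,np.round(s[k],4).tolist())
a=cv2.imread(f"pics/scene{tag}.png")[60:250,270:500]; cv2.imwrite(f"pics/s{tag}.png",cv2.resize(a,None,fx=3,fy=3,interpolation=cv2.INTER_CUBIC))
E
python3 snap.py 1
```

```text
clock 2.2
position [0.5275, 0.3034, 0.1101]
ft_force [-0.0054, -0.5754, -0.0609]
grip_width 0.0003
joints [0.4617, 0.4955, 1.4287, 0.0, 1.2173, -1.2139]
```

View pics/s1.png

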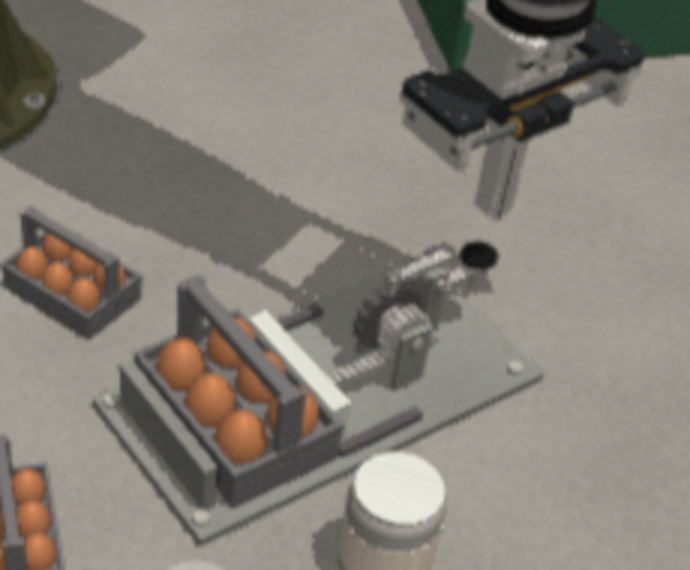

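The closed fingertips, at crop (497,215), hang about 20 mm above the pad at (480,255), in line with it. I'll go down slowly and feel for it.

{"op": "apply_moves", "data": {"motion": [3,0,0,0,0,0,6,0,0,0,0,0,9,0,0,0,0,0,12,0,0,0,0,0,14,0,0,0,0,0,15,0,0,0,0,0,16,0,0,0,0,0,17,0,0,0,0,0]}}

```text
clock: 3.2
position: [0.5275, 0.3033, 0.0931]
eef_rot: [[0.0, -0.105, 0.995], [0.0, 0.995, 0.105], [-1.0, 0.0, 0.0]]
ft_force: [0.1, -0.3, -0.2]
grip_width: 0.0005
```

{"op": "apply_moves", "data": {"motion": [0.5,0,0,0,0,0,1,0,0,0,0,0,1.5,0,0,0,0,0,2,0,0,0,0,0,2.5,0,0,0,0,0,3,0,0,0,0,0,3,0,0,0,0,0,3,0,0,0,0,0]}}

```text
clock: 4.2
position: [0.5275, 0.3033, 0.09]
eef_rot: [[-0.0, -0.105, 0.995], [-0.0, 0.995, 0.105], [-1.0, -0.0, -0.0]]
ft_force: [-0.5, 0.3, -0.5]
grip_width: 0.0008
```

{"op": "apply_moves", "data": {"motion": [0.4,0,0,0,0,0,0.8,0,0,0,0,0,1.2,0,0,0,0,0,1.6,0,0,0,0,0,2,0,0,0,0,0,2,0,0,0,0,0,2,0,0,0,0,0,2,0,0,0,0,0]}}

```text
clock: 5.2
position: [0.5275, 0.3034, 0.0881]
eef_rot: [[0.0, -0.105, 0.995], [0.0, 0.995, 0.105], [-1.0, 0.0, 0.0]]
ft_force: [0.6, -0.2, -0.1]
grip_width: 0.0003
```

{"op": "apply_moves", "data": {"motion": [0.4,0,0,0,0,0,0.8,0,0,0,0,0,1.2,0,0,0,0,0,1.6,0,0,0,0,0,2,0,0,0,0,0,2,0,0,0,0,0,2,0,0,0,0,0,2,0,0,0,0,0]}}

```text
clock: 6.2
position: [0.5275, 0.3033, 0.0861]
eef_rot: [[-0.0, -0.105, 0.995], [0.0, 0.995, 0.105], [-1.0, 0.0, -0.0]]
ft_force: [0.5, 0.4, 0.5]
grip_width: 0.0006
```

{"op": "apply_moves", "data": {"motion": [0.4,0,0,0,0,0,0.8,0,0,0,0,0,1.2,0,0,0,0,0,1.6,0,0,0,0,0,2,0,0,0,0,0,2,0,0,0,0,0,2,0,0,0,0,0,2,0,0,0,0,0]}}

```text
clock: 7.2
position: [0.5275, 0.3033, 0.0841]
eef_rot: [[0.0, -0.105, 0.995], [-0.0, 0.995, 0.105], [-1.0, -0.0, 0.0]]
ft_force: [-0.6, -0.2, -0.3]
grip_width: 0.0005
```

{"op": "apply_moves", "data": {"motion": [0.4,0,0,0,0,0,0.8,0,0,0,0,0,1.2,0,0,0,0,0,1.6,0,0,0,0,0,2,0,0,0,0,0,2,0,0,0,0,0,2,0,0,0,0,0,2,0,0,0,0,0]}}

```text
clock: 8.2
position: [0.5275, 0.3033, 0.082]
eef_rot: [[-0.0, -0.105, 0.995], [-0.0, 0.995, 0.105], [-1.0, -0.0, -0.0]]
ft_force: [-0.3, -0.3, 0.5]
grip_width: 0.0007
```

```bash
python3 snap.py 2; python3 -c "
import cv2
a=cv2.imread('pics/scene2.png')[110:180,390:480];cv2.imwrite('pics/z2.png',cv2.resize(a,None,fx=8,fy=8,interpolation=cv2.INTER_CUBIC))"
```

```text
clock 8.3
position [0.5275, 0.3033, 0.0821]
ft_force [-0.2039, -0.1138, 0.129]
grip_width 0.0004
joints [0.4617, 0.5255, 1.4532, 0.0, 1.1629, -1.2139]
```

View pics/z2.png

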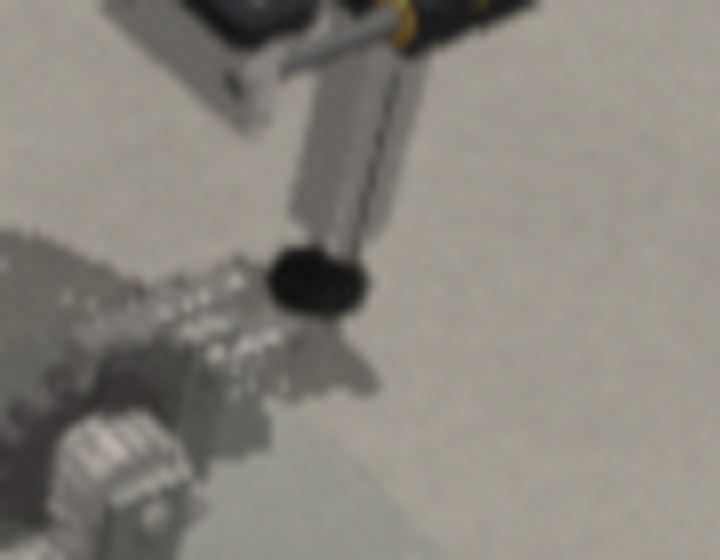

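```bash
cat >> h.py <<'E'
def proj(c,p):
    q=np.array(c["rotation"]).T@(np.array(p)-c["eye"]); return c["cx"]+c["fx"]*q[0]/-q[2], c["cy"]-c["fy"]*q[1]/-q[2]
E
python3 - <<'E'
from h import *
s=load("scene2.pkl");t=load("top0.pkl")
for z in (.0821,.075,.07,.065):
  u,v=proj(s,(.5275,.3033,z)); print(z,(u,v),((u-390+.5)*8,(v-110+.5)*8), proj(t,(.5275,.3033,z)))
g=s["image"].astype(int).max(2)[138:155,420:440]
print(g)
E
```

```text
0.0821 (np.float64(429.1675779664225), np.float64(145.9269422531353)) (np.float64(317.3406237313802), np.float64(291.41553802508247)) (np.float64(200.14224245545594), np.float64(212.2113082867362))
0.075 (np.float64(428.66972175913764), np.float64(148.04412523625362)) (np.float64(313.35777407310115), np.float64(308.35300189002896)) (np.float64(200.80070083278213), np.float64(212.3459859810543))
0.07 (np.float64(428.3218400633871), np.float64(149.5235267092172)) (np.float64(310.574720507097), np.float64(320.18821367373766)) (np.float64(201.2600388243282), np.float64(212.43993661444946))
0.065 (np.float64(427.97618275856706), np.float64(150.99346873875743)) (np.float64(307.8094620685365), np.float64(331.94774991005943)) (np.float64(201.7158171089737), np.float64(212.53315916367964))
[[158 159 160 159 159 156 154 140 117 105 106 110 115 110  95 101 116 128
  148 160]
 [158 158 159 159 157 152 154 146 122 101 107 121 116 109  94 113 125 143
  158 159]
 [156 156 158 156 149 130 123 118  97  79  97 127 115 105  89 127 144 156
  160 161]
 [143 153 154 150 125  77  49  43  39  38  66 109 104
[... 437 characters left out ...]
 139 159
  161 159]
 [102 104 103  95  52  28  19  20  23  26  27  28  28  29  47  97 154 159
  158 159]
 [105 106 109 113  88  63  41  33  29  29  30  34  33  51  84 129 157 158
  158 159]
 [111 113 117 124 115 101  88  79  66  63  51  54  77 111 130 153 159 158
  159 158]
 [117 119 121 124 123 121 118 106  95  93  84  85 111 150 155 157 158 159
  158 158]
 [121 124 131 149 148 124 113 103  97 101  98  96 115 152 157 158 158 160
  158 156]
 [148 150 149 155 152 119  95  89  96  99 100  99 112 140 154 157 161 160
  160 159]
 [159 152 144 115 112 105  88  89  97  98 102 103 103 118 140 153 159 159
  157 159]
 [129 116 119 106 104 101  92  95  99 100 103 102 102 105 115 140 155 158
  156 157]]
```

```bash
python3 - <<'E'
from h import *
s=load("scene1.pkl")
u,v=proj(s,(.5275,.3034,.1101));print(u,v)
for n,tag in(("scene",1),("scene",2)):
    a=cv2.imread(f"pics/scene{tag}.png")[100:180,390:490];a=cv2.resize(a,None,fx=8,fy=8,interpolation=cv2.INTER_NEAREST)
    u,v=proj(s,(.5275,.3034,.1101 if tag==1 else .0821)); cv2.circle(a,(int((u-390+.5)*8),int((v-100+.5)*8)),3,(0,0,255),-1)
    cv2.imwrite(f"pics/w{tag}.png",a)
E
```

```text
431.21079297475103 137.3731856487634
```

View pics/w1.png

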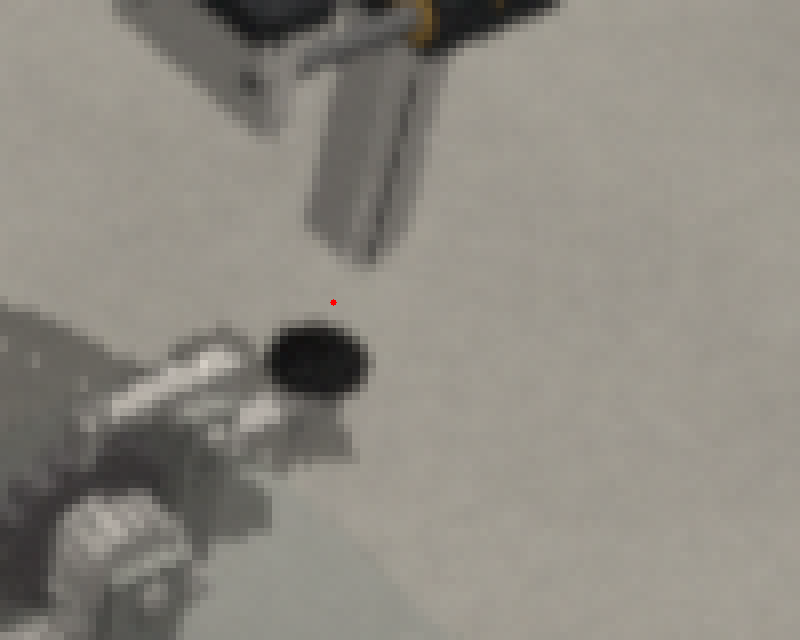

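View pics/w2.png

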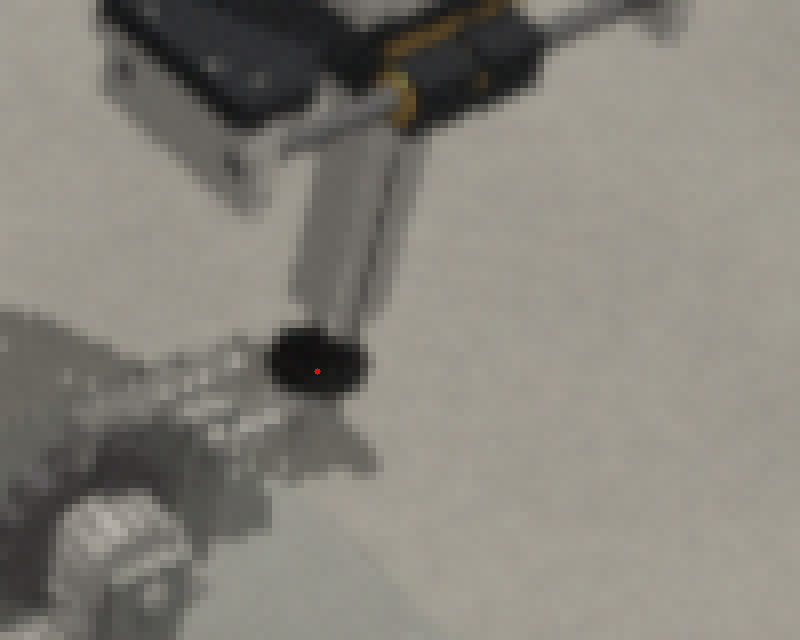

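```bash
python3 - <<'E'
from h import *
t=load("top2.pkl")
a=cv2.imread("pics/top2.png")[150:270,140:300];a=cv2.resize(a,None,fx=5,fy=5,interpolation=cv2.INTER_CUBIC)
for z in (.0821,.2):
    u,v=proj(t,(.5275,.3033,z)); cv2.circle(a,(int((u-140+.5)*5),int((v-150+.5)*5)),3,(0,0,255),-1)
cv2.imwrite("pics/t2.png",a)
E
```

```text
(no output)
```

View pics/t2.png

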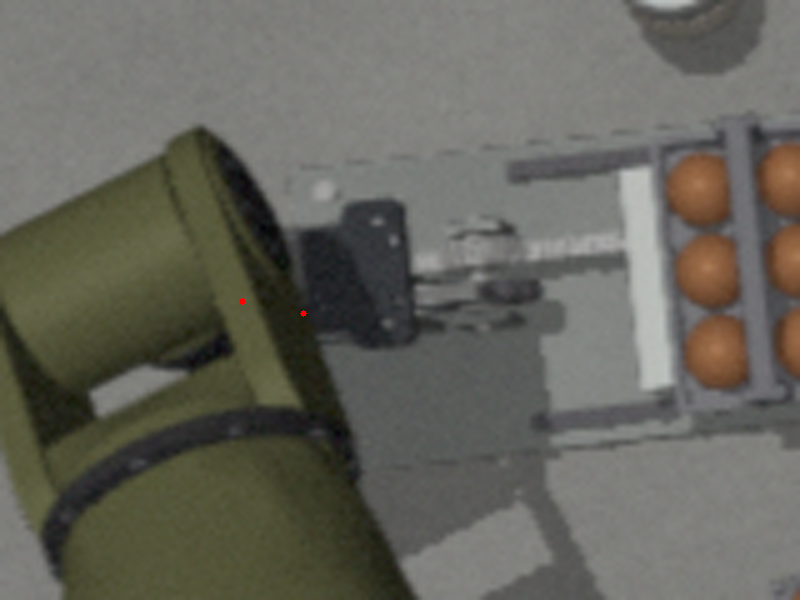

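```bash
python3 - <<'E'
from h import *
s=load("scene1.pkl");b=[]
R=np.array([[0,-.105,.9945],[0,.9945,.105],[-1,0,0]])
for tag,z in((1,.1101),(2,.0821)):
    a=cv2.imread(f"pics/scene{tag}.png")[95:165,405:455];a=cv2.resize(a,None,fx=8,fy=8,interpolation=cv2.INTER_CUBIC)
    a=cv2.convertScaleAbs(a,alpha=1.3,beta=-20)
    P=np.array([.5275,.3033,z])
    for x in(0,-.03):
      for y in(-.0125,0,.0125):
        for zz in(-.008,.008):
          u,v=proj(s,P+R@np.array([x,y,zz])); cv2.circle(a,(int((u-405+.5)*8),int((v-95+.5)*8)),2,(0,0,255) if y else (0,255,0),-1)
    b.append(a)
cv2.imwrite("pics/w3.png",np.hstack(b))
E
```

```text
(no output)
```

View pics/w3.png

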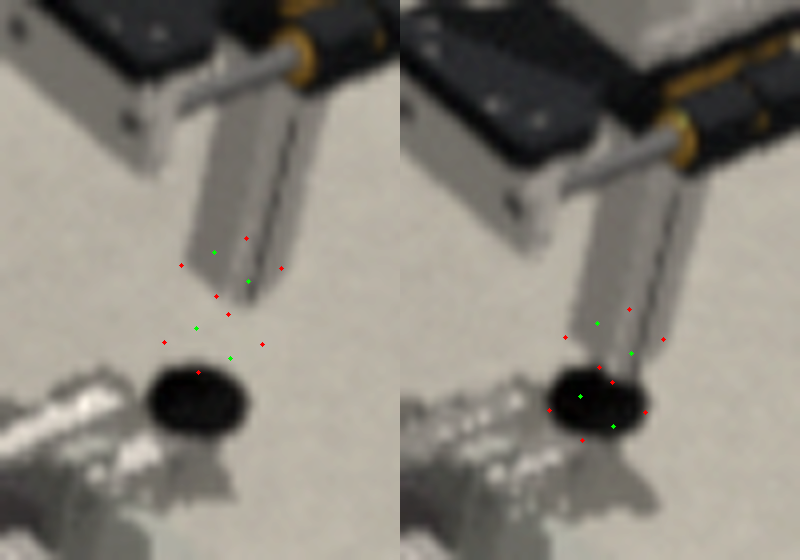

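The image shows the visible fingertip about 20 mm higher than the reported TCP, at crop (640,375) with the pad at (598,400), and the force is still zero. I'll keep feeling downward in small steps.

{"op": "apply_moves", "data": {"motion": [0.5,0,0,0,0,0,1,0,0,0,0,0,1.5,0,0,0,0,0,2,0,0,0,0,0,2.5,0,0,0,0,0,3,0,0,0,0,0,3.5,0,0,0,0,0,3.5,0,0,0,0,0]}}

```text
clock: 9.3
position: [0.5275, 0.3033, 0.0785]
eef_rot: [[0.0, -0.105, 0.995], [-0.0, 0.995, 0.105], [-1.0, -0.0, 0.0]]
ft_force: [0.2, -0.2, 0.8]
grip_width: 0.0007
```

{"op": "apply_moves", "data": {"motion": [0.5,0,0,0,0,0,1,0,0,0,0,0,1.5,0,0,0,0,0,2,0,0,0,0,0,2.5,0,0,0,0,0,3,0,0,0,0,0,3.5,0,0,0,0,0,3.5,0,0,0,0,0]}}

```text
clock: 10.3
position: [0.5274, 0.3033, 0.075]
eef_rot: [[-0.0, -0.105, 0.995], [-0.0, 0.995, 0.105], [-1.0, -0.0, -0.0]]
ft_force: [0.1, 0.7, -0.7]
grip_width: 0.0004
```

```bash
python3 snap.py 3; python3 -c "
import cv2
a=cv2.imread('pics/scene3.png')[95:165,405:455];cv2.imwrite('pics/z3.png',cv2.resize(a,None,fx=8,fy=8,interpolation=cv2.INTER_CUBIC))"
```

```text
clock 10.4
position [0.5275, 0.3033, 0.0751]
ft_force [-0.5251, -1.0443, 0.6953]
grip_width 0.0005
joints [0.4617, 0.5335, 1.4586, -0.0, 1.1494, -1.2139]
```

View pics/z3.png

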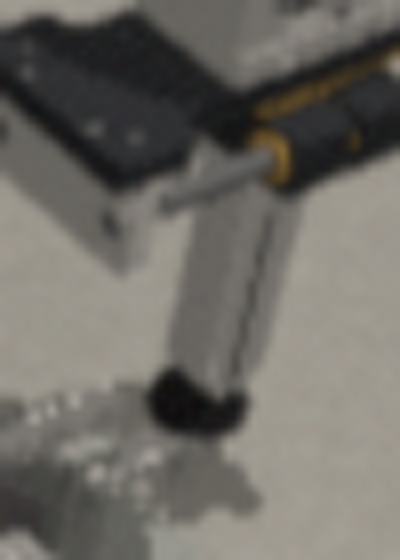

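```bash
python3 - <<'E'
from h import *
t=load("top0.pkl");s=load("scene0.pkl")
for p in((0,0,0),(0,0,.02),(.09,0,.02),(0.09,.06,.02),(0,.1,.0),(0,-.1,0)): print(p,np.round(proj(t,p),1),np.round(proj(s,p),1))
for n,im in(("top",t),("scene",s)):
    a=im["image"][:,:,::-1].copy()
    for p in((0,0,0),(.1,0,0),(0,.1,0),(0,-.1,0)):
        u,v=proj(im,p);cv2.circle(a,(int(round(u)),int(round(v))),1,(0,0,255),-1)
    a=a[280:400,220:420] if n=="top" else a[0:130,170:330]
    cv2.imwrite(f"pics/b{n}.png",cv2.resize(a,None,fx=4,fy=4,interpolation=cv2.INTER_NEAREST))
E
```

```text
(0, 0, 0) [318.2 407.5] [248.3  89.4]
(0, 0, 0.02) [318.2 410.1] [247.6  84. ]
(0.09, 0, 0.02) [317.9 375.4] [257.4 100.1]
(0.09, 0.06, 0.02) [295.4 375.7] [276.2  95.1]
(0, 0.1, 0.0) [281.2 408. ] [278.2  81.6]
(0, -0.1, 0) [355.2 406.9] [217.3  97.6]
```

View pics/bscene.png

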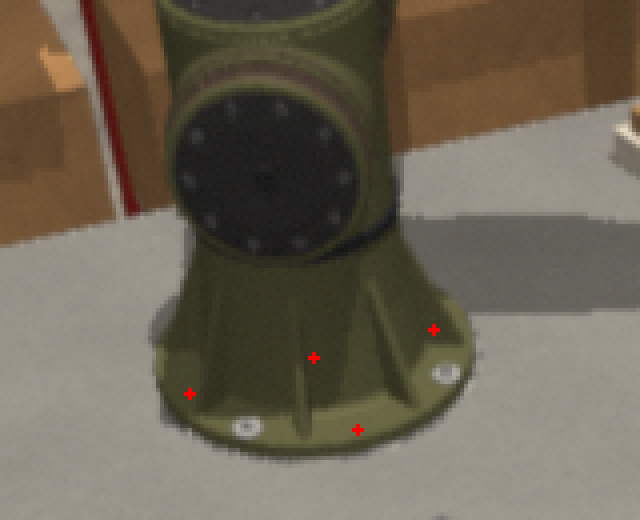

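View pics/btop.png

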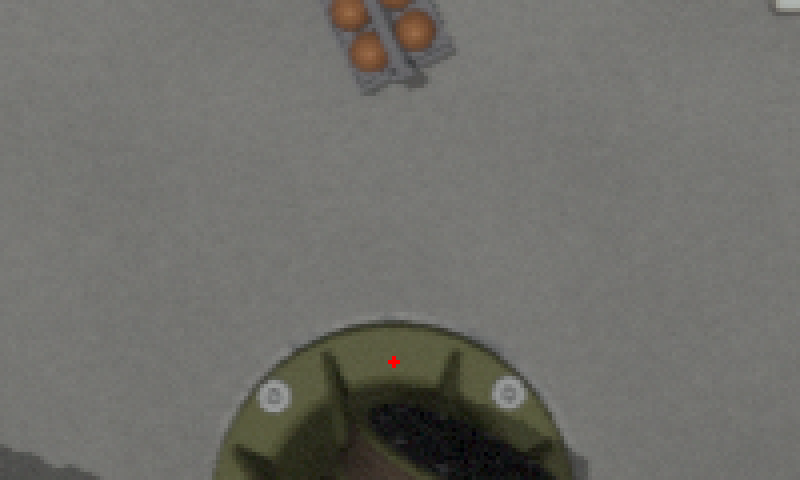

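The base projects correctly in both views, so the cameras are good. The finger simply ends about 20 mm above the reported TCP, so contact should come near TCP z ≈ 0.065.

{"op": "apply_moves", "data": {"motion": [0.7,0,0,0,0,0,1.4,0,0,0,0,0,2.1,0,0,0,0,0,2.8,0,0,0,0,0,3.5,0,0,0,0,0,4.2,0,0,0,0,0,5,0,0,0,0,0,5,0,0,0,0,0]}}

```text
clock: 11.4
position: [0.5274, 0.3033, 0.07]
eef_rot: [[-0.0, -0.105, 0.995], [-0.0, 0.995, 0.105], [-1.0, -0.0, -0.0]]
ft_force: [0.5, 0.6, 0.3]
grip_width: 0.0006
```

{"op": "apply_moves", "data": {"motion": [0.4,0,0,0,0,0,0.8,0,0,0,0,0,1.2,0,0,0,0,0,1.6,0,0,0,0,0,2,0,0,0,0,0,2.5,0,0,0,0,0,3,0,0,0,0,0,3,0,0,0,0,0]}}

```text
clock: 12.4
position: [0.5275, 0.3033, 0.0672]
eef_rot: [[0.0, -0.105, 0.995], [0.0, 0.995, 0.105], [-1.0, 0.0, 0.0]]
ft_force: [-0.9, -0.8, 2.4]
grip_width: 0.0008
```

{"op": "apply_moves", "data": {"motion": [0.3,0,0,0,0,0,0.6,0,0,0,0,0,0.9,0,0,0,0,0,1.2,0,0,0,0,0,1.5,0,0,0,0,0,1.8,0,0,0,0,0,2,0,0,0,0,0,2,0,0,0,0,0]}}

```text
clock: 13.4
position: [0.5277, 0.3033, 0.0658]
eef_rot: [[0.001, -0.105, 0.995], [0.0, 0.995, 0.105], [-1.0, 0.0, 0.001]]
ft_force: [-2.9, -2.8, 8.1]
grip_width: 0.0001
```

```bash
python3 snap.py 4; python3 -c "
import cv2,numpy as np
b=[cv2.resize(cv2.imread(f'pics/scene{k}.png')[95:165,395:455],None,fx=6,fy=6,interpolation=cv2.INTER_CUBIC) for k in (3,4)]
cv2.imwrite('pics/z4.png',np.hstack(b))"
```

```text
clock 13.5
position [0.5277, 0.3033, 0.0658]
ft_force [-3.0901, -1.321, 8.1659]
grip_width 0.0009
joints [0.4616, 0.5444, 1.4656, -0.0002, 1.131, -1.2138]
```

View pics/z4.png

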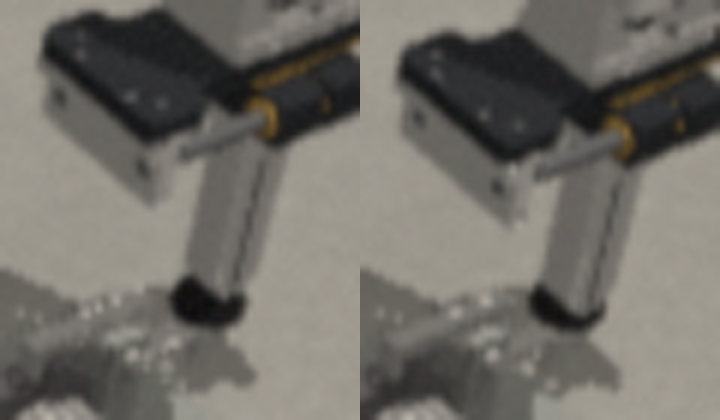

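{"op": "apply_moves", "data": {"motion": [0.2,0,0,0,0,0,0.4,0,0,0,0,0,0.6,0,0,0,0,0,0.8,0,0,0,0,0,1,0,0,0,0,0,1,0,0,0,0,0,1,0,0,0,0,0,1,0,0,0,0,0]}}

```text
clock: 14.5
position: [0.5277, 0.3033, 0.0649]
eef_rot: [[0.001, -0.105, 0.995], [0.0, 0.995, 0.105], [-1.0, -0.0, 0.001]]
ft_force: [-2.6, -2.7, 10.0]
grip_width: 0.0008
```

{"op": "apply_moves", "data": {"motion": [0.2,0,0,0,0,0,0.4,0,0,0,0,0,0.6,0,0,0,0,0,0.8,0,0,0,0,0,1,0,0,0,0,0,1,0,0,0,0,0,1,0,0,0,0,0,1,0,0,0,0,0]}}

```text
clock: 15.5
position: [0.5277, 0.3032, 0.0639]
eef_rot: [[0.001, -0.105, 0.995], [-0.0, 0.995, 0.105], [-1.0, -0.0, 0.001]]
ft_force: [-2.3, -3.0, 9.2]
grip_width: 0.0005
```

{"op": "apply_moves", "data": {"motion": [0.2,0,0,0,0,0,0.4,0,0,0,0,0,0.6,0,0,0,0,0,0.8,0,0,0,0,0,1,0,0,0,0,0,1.3,0,0,0,0,0,1.5,0,0,0,0,0,1.5,0,0,0,0,0]}}

```text
clock: 16.5
position: [0.5278, 0.3031, 0.0624]
eef_rot: [[0.001, -0.105, 0.995], [-0.0, 0.995, 0.105], [-1.0, -0.0, 0.001]]
ft_force: [-3.2, -3.2, 9.8]
grip_width: 0.0004
```

{"op": "apply_moves", "data": {"motion": [0.2,0,0,0,0,0,0.4,0,0,0,0,0,0.6,0,0,0,0,0,0.8,0,0,0,0,0,1,0,0,0,0,0,1.3,0,0,0,0,0,1.5,0,0,0,0,0,1.5,0,0,0,0,0]}}

```text
clock: 17.5
position: [0.5278, 0.303, 0.061]
eef_rot: [[0.001, -0.105, 0.995], [-0.0, 0.995, 0.105], [-1.0, -0.0, 0.001]]
ft_force: [-2.5, -4.5, 10.5]
grip_width: 0.0002
```

```bash
python3 snap.py 5
```

```text
clock 17.6
position [0.5278, 0.303, 0.061]
ft_force [-3.3808, -4.6953, 10.8543]
grip_width 0.0004
joints [0.4613, 0.5501, 1.469, -0.0008, 1.1219, -1.2139]
```

View pics/s5.png

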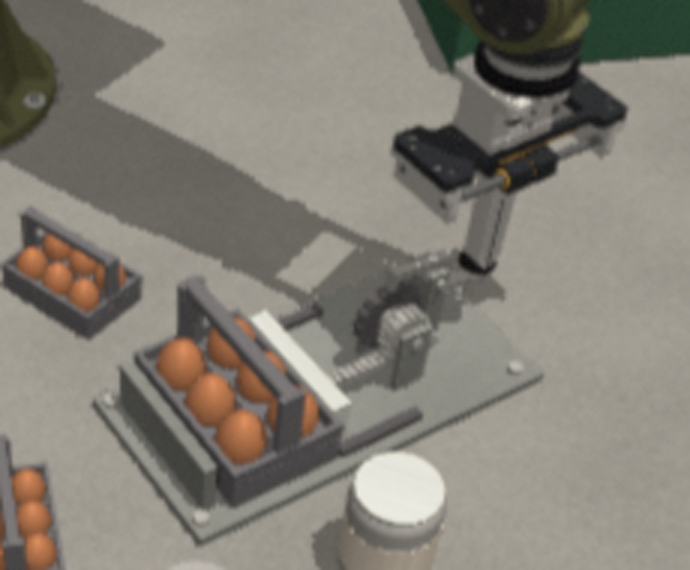

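{"op": "apply_moves", "data": {"motion": [0.2,-0.2,-0.1,0,0,0,0.4,-0.3,-0.1,0,0,0,0.6,-0.4,-0.2,0,0,0,0.8,-0.5,-0.2,0,0,0,1,-0.5,-0.2,0,0,0,1.3,-0.5,-0.2,0,0,0,1.5,-0.5,-0.2,0,0,0,1.5,-0.5,-0.2,0,0,0]}}

```text
clock: 18.6
position: [0.5279, 0.3027, 0.0597]
eef_rot: [[0.001, -0.105, 0.995], [0.0, 0.995, 0.105], [-1.0, 0.0, 0.001]]
ft_force: [-2.2, -3.4, 11.2]
grip_width: 0.0003
```

{"op": "apply_moves", "data": {"motion": [0.2,-0.1,-0.1,0,0,0,0.4,-0.2,-0.1,0,0,0,0.6,-0.2,-0.2,0,0,0,0.8,-0.3,-0.2,0,0,0,0.9,-0.3,-0.2,0,0,0,1,-0.3,-0.2,0,0,0,1,-0.3,-0.2,0,0,0,1,-0.3,-0.2,0,0,0]}}

```text
clock: 19.6
position: [0.5278, 0.3025, 0.0586]
eef_rot: [[0.002, -0.105, 0.995], [0.0, 0.995, 0.105], [-1.0, 0.0, 0.002]]
ft_force: [-0.8, -3.4, 8.8]
grip_width: 0.0001
```

```bash
python3 snap.py 6
```

```text
clock 19.7
position [0.5277, 0.3025, 0.0586]
ft_force [-0.7442, -2.2205, 9.7119]
grip_width 0.0005
joints [0.4604, 0.5518, 1.4725, -0.0005, 1.1157, -1.2149]
```

View pics/s6.png

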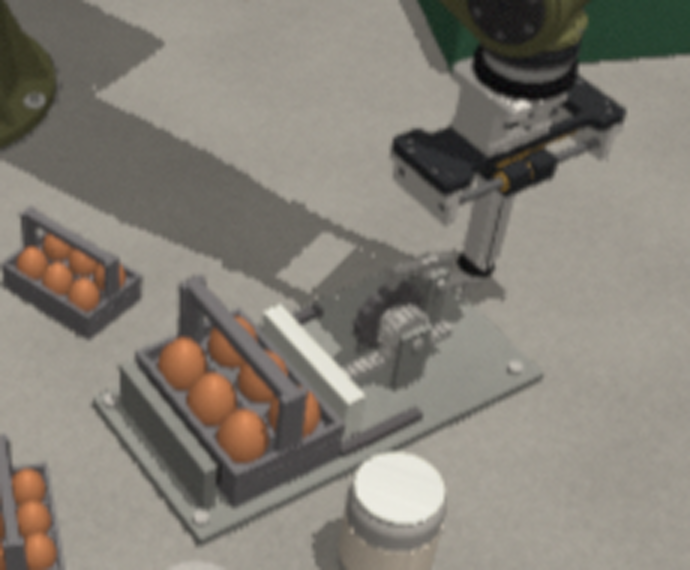

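The white jaw has begun to back off: its edge moved from crop (300,360) to (315,360), and the force dropped. I'll hold here with a touch more depth for margin.

{"op": "apply_moves", "data": {"motion": [0.3,0,0,0,0,0,0.3,0,0,0,0,0,0.3,0,0,0,0,0,0.3,0,0,0,0,0,0.3,0,0,0,0,0,0.3,0,0,0,0,0,0.3,0,0,0,0,0,0.3,0,0,0,0,0]}}

```text
clock: 20.7
position: [0.5278, 0.3024, 0.0583]
eef_rot: [[0.002, -0.105, 0.995], [0.0, 0.995, 0.105], [-1.0, 0.0, 0.002]]
ft_force: [-1.9, -2.7, 8.8]
grip_width: 0.0004
```

{"op": "apply_moves", "data": {"motion": [0,0,0,0,0,0,0,0,0,0,0,0,0,0,0,0,0,0,0,0,0,0,0,0,0,0,0,0,0,0,0,0,0,0,0,0,0,0,0,0,0,0,0,0,0,0,0,0]}}

```text
clock: 21.7
position: [0.5278, 0.3024, 0.0583]
eef_rot: [[0.002, -0.105, 0.995], [0.0, 0.995, 0.105], [-1.0, 0.0, 0.002]]
ft_force: [-1.2, -3.4, 8.9]
grip_width: 0.0006
```

{"op": "apply_moves", "data": {"motion": [0,0,0,0,0,0,0,0,0,0,0,0,0,0,0,0,0,0,0,0,0,0,0,0,0,0,0,0,0,0,0,0,0,0,0,0,0,0,0,0,0,0,0,0,0,0,0,0]}}

```text
clock: 22.7
position: [0.5278, 0.3024, 0.0583]
eef_rot: [[0.002, -0.105, 0.995], [0.0, 0.995, 0.105], [-1.0, 0.0, 0.002]]
ft_force: [-1.8, -2.7, 9.9]
grip_width: 0.0004
```

```bash
python3 snap.py 7
```

```text
clock 22.8
position [0.5278, 0.3024, 0.0583]
ft_force [-1.3239, -2.3791, 9.8729]
grip_width 0.0006
joints [0.4604, 0.5522, 1.4727, -0.0006, 1.1151, -1.2149]
```

View pics/s7.png

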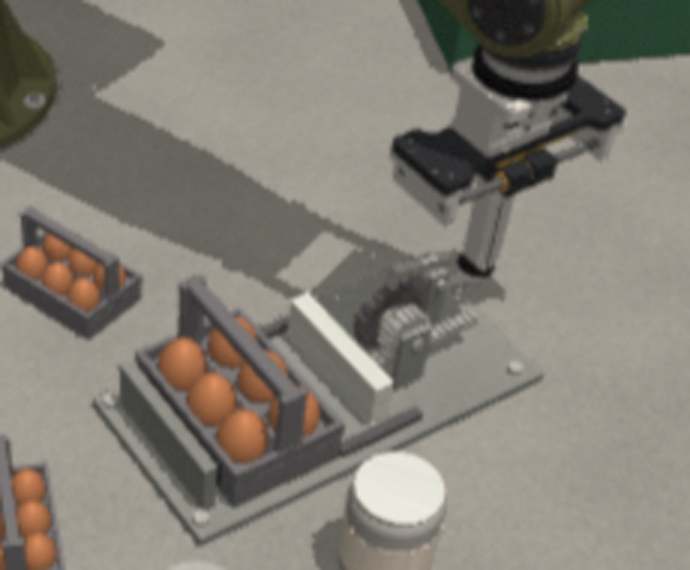

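{"op": "apply_moves", "data": {"motion": [0,0,0,0,0,0,0,0,0,0,0,0,0,0,0,0,0,0,0,0,0,0,0,0,0,0,0,0,0,0,0,0,0,0,0,0,0,0,0,0,0,0,0,0,0,0,0,0]}}

```text
clock: 23.8
position: [0.5278, 0.3024, 0.0582]
eef_rot: [[0.002, -0.105, 0.995], [0.0, 0.995, 0.105], [-1.0, 0.0, 0.002]]
ft_force: [-1.4, -2.8, 10.2]
grip_width: 0.0002
```

```bash
python3 snap.py 8
```

```text
clock 23.9
position [0.5278, 0.3024, 0.0583]
ft_force [-1.2961, -2.8593, 9.6014]
grip_width 0.0006
joints [0.4604, 0.5522, 1.4727, -0.0006, 1.1151, -1.2149]
```

{"op": "apply_moves", "data": {"motion": [0,0,0,0,0,0,0,0,0,0,0,0,0,0,0,0,0,0,0,0,0,0,0,0,0,0,0,0,0,0,0,0,0,0,0,0,0,0,0,0,0,0,0,0,0,0,0,0]}}

```text
clock: 24.9
position: [0.5278, 0.3024, 0.0583]
eef_rot: [[0.002, -0.105, 0.995], [0.0, 0.995, 0.105], [-1.0, 0.0, 0.002]]
ft_force: [-0.5, -3.5, 10.1]
grip_width: 0.0005
```

```bash
python3 snap.py 9; python3 - <<'E'
from h import *
for k in(0,6,7,8,9):
    im=load(f"top{k}.pkl")["image"].astype(int); 
    m=(im.min(2)>150).astype(np.uint8); m[:, :215]=0;m[:160]=0;m[250:]=0;m[:,300:]=0
    n,l,st,ce=cv2.connectedComponentsWithStats(m); j=1+np.argmax(st[1:,4]);print(k,st[j],ce[j], plane(load("top0.pkl"),*ce[j],.068))
E
```

```text
clock 25.0
position [0.5278, 0.3024, 0.0583]
ft_force [-0.3623, -3.6269, 9.9558]
grip_width 0.0002
joints [0.4604, 0.5522, 1.4727, -0.0005, 1.1151, -1.2149]
0 [264 184  10  44 263] [268.60456274 205.09885932] [0.54511412 0.12564546 0.068     ]
6 [256 184  13  44 285] [262.83508772 205.46666667] [0.54430484 0.14093431 0.068     ]
7 [248 185  11  45 277] [253.07942238 206.83754513] [0.54094815 0.16677716 0.068     ]
8 [248 185  11  45 277] [253.10108303 206.82310469] [0.54098586 0.1667198  0.068     ]
9 [248 185  11  45 274] [253.09124088 206.83941606] [0.54094284 0.16674587 0.068     ]
```

View pics/s9.png

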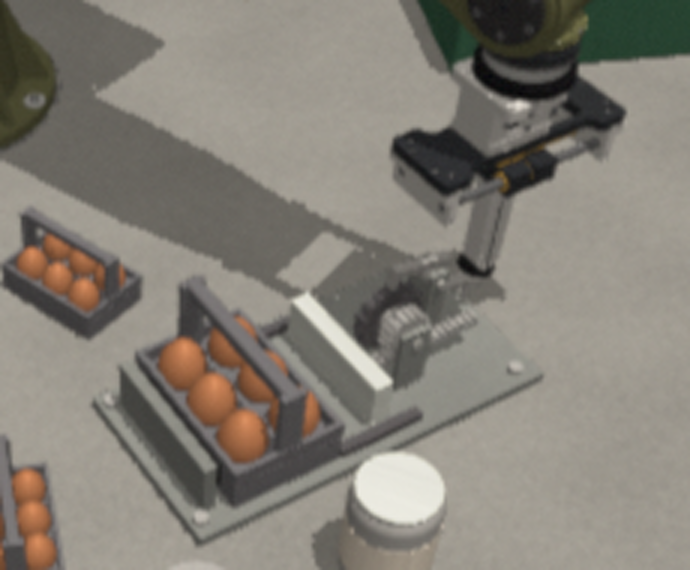

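The jaw has moved 41 mm in the top view (column 268.6→253.1) and stands still over the last three pictures, so it's fully backed off. I'll let go, straight up, and re-measure the handle.

{"op": "apply_moves", "data": {"motion": [-2,0,0,0,0,0,-6,0,0,0,0,0,-12,0,0,0,0,0,-25,0,0,0,0,0,-45,0,0,0,0,0,-70,0,0,0,0,0,-95,0,0,0,0,0,-110,0,0,0,0,0]}}

```text
clock: 26.0
position: [0.5274, 0.3027, 0.1692]
eef_rot: [[0.002, -0.105, 0.995], [0.001, 0.995, 0.105], [-1.0, 0.001, 0.002]]
ft_force: [-0.4, -1.2, -0.3]
grip_width: 0.0004
```

```bash
python3 - <<'E'
from h import *
a=cv2.imread("pics/top9.png")[165:245,260:330]; cv2.imwrite("pics/c9.png",cv2.resize(a,None,fx=7,fy=7,interpolation=cv2.INTER_CUBIC))
a=cv2.imread("pics/top0.png")[165:245,260:330]; cv2.imwrite("pics/c90.png",np.hstack([cv2.resize(a,None,fx=5,fy=5,interpolation=cv2.INTER_CUBIC),cv2.resize(cv2.imread("pics/top9.png")[165:245,260:330],None,fx=5,fy=5,interpolation=cv2.INTER_CUBIC)]))
E
```

```text
(no output)
```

View pics/c90.png

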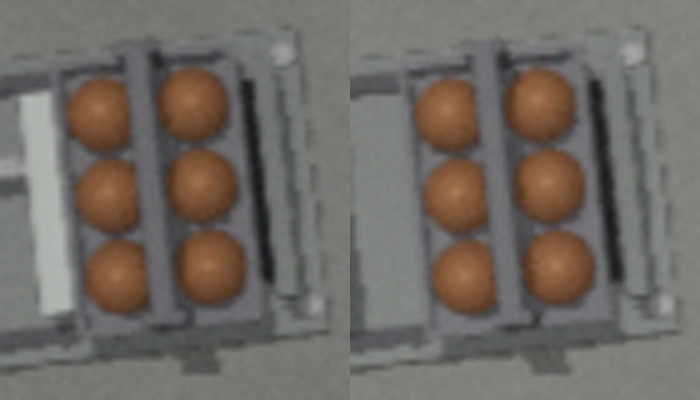

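{"op": "apply_moves", "data": {"hand": -1, "motion": [0,-20,0,0,0,0,0,-60,0,0,0,0,0,-105,0,0,0,0,0,-150,0,0,0,0,0,-190,0,0,0,0,5,-220,0,0,0,0,15,-239,0,0,0,0,20,-239,0,0,0,0]}}

```text
clock: 27.0
position: [0.5517, 0.0637, 0.1459]
eef_rot: [[-0.002, -0.103, 0.995], [-0.0, 0.995, 0.103], [-1.0, 0.0, -0.002]]
ft_force: [-0.3, 1.3, -0.3]
grip_width: 0.0769
```

```bash
python3 snap.py 10; python3 - <<'E'
from h import *
from bench import read_state
s=load("scene10.pkl");st=read_state();R=np.array(st["eef_rot"]);P=np.array(st["position"])
a=cv2.imread("pics/scene10.png")[70:220,280:420];a=cv2.resize(a,None,fx=5,fy=5,interpolation=cv2.INTER_CUBIC)
for y in(-.0595,-.047,.047,.0595):
  for x,col in((0,(0,0,255)),(-.019,(0,255,0))):
    for z in (-.008,.008):
      u,v=proj(s,P+R@np.array([x,y,z]));cv2.circle(a,(int((u-280+.5)*5),int((v-70+.5)*5)),2,col,-1)
cv2.imwrite("pics/s10.png",a)
E
```

```text
clock 27.1
position [0.5516, 0.0652, 0.1462]
ft_force [-0.3045, 0.4535, 0.2997]
grip_width 0.0849
joints [0.0516, 0.3471, 1.5517, 0.0002, 1.2445, -1.6241]
```

View pics/s10.png

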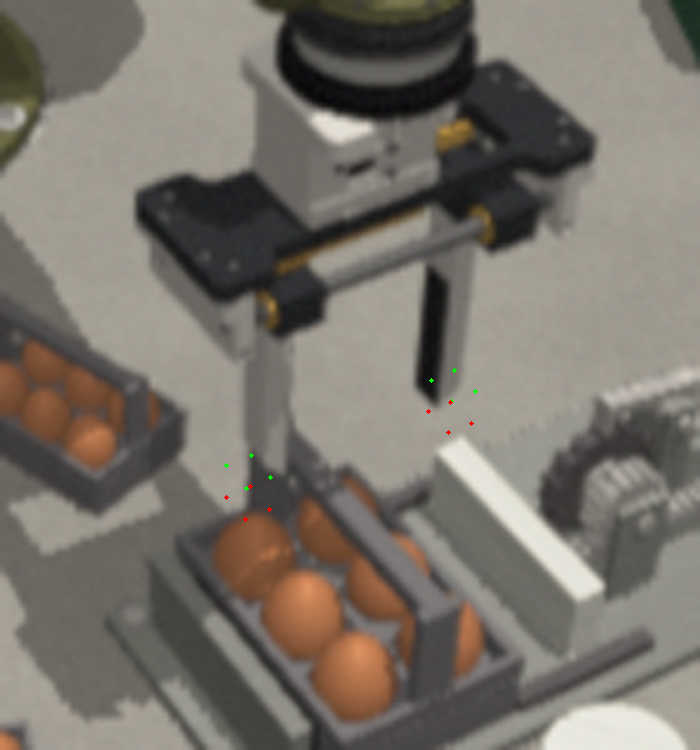

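The open fingers straddle the handle. The right fingertip ends at (435,405), where the reported TCP puts it about 20 px lower. So the fingertip again shows about 16–19 mm behind the reported TCP. I'll descend in stages, watching the force.

{"op": "apply_moves", "data": {"motion": [10,0,0,0,0,0,20,0,0,0,0,0,30,0,0,0,0,0,38,0,0,0,0,0,45,0,0,0,0,0,52,0,0,0,0,0,58,0,0,0,0,0,60,0,0,0,0,0]}}

```text
clock: 28.1
position: [0.5521, 0.0648, 0.0869]
eef_rot: [[-0.0, -0.105, 0.995], [-0.0, 0.995, 0.105], [-1.0, 0.0, -0.0]]
ft_force: [0.9, 0.3, -0.2]
grip_width: 0.0941
```

```bash
python3 snap.py 11; python3 - <<'E'
from h import *
a=cv2.imread("pics/scene11.png")[90:230,290:410];a=cv2.resize(a,None,fx=5,fy=5,interpolation=cv2.INTER_CUBIC)
cv2.imwrite("pics/s11.png",a)
E
```

```text
clock 28.2
position [0.5521, 0.0648, 0.0871]
ft_force [0.3236, -0.2847, 0.6158]
grip_width 0.0938
joints [0.0509, 0.4118, 1.6098, -0.0, 1.1202, -1.6247]
```

View pics/s11.png

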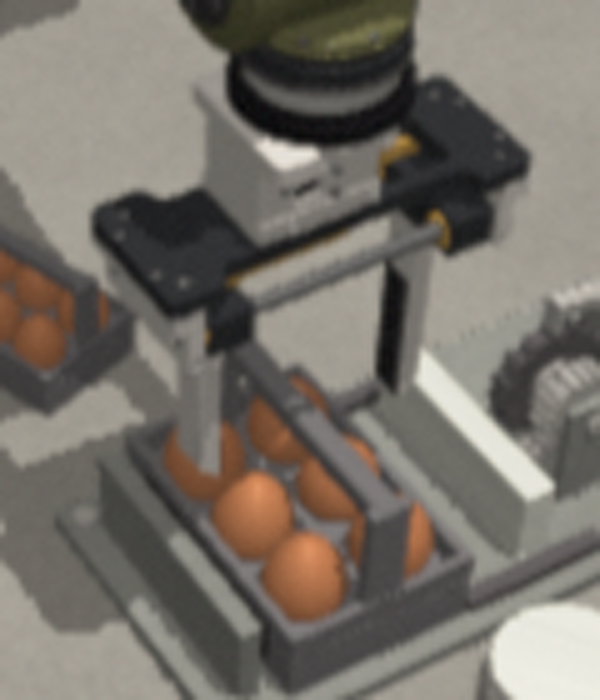

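{"op": "apply_moves", "data": {"motion": [3,0,0,0,0,0,6,0,0,0,0,0,9,0,0,0,0,0,11,0,0,0,0,0,13,0,0,0,0,0,14,0,0,0,0,0,15,0,0,0,0,0,15,0,0,0,0,0]}}

```text
clock: 29.2
position: [0.5521, 0.0648, 0.0722]
eef_rot: [[-0.0, -0.105, 0.995], [-0.0, 0.995, 0.105], [-1.0, -0.0, -0.0]]
ft_force: [-0.0, -0.4, -0.6]
grip_width: 0.0941
```

```bash
python3 snap.py 12; python3 - <<'E'
from h import *
a=cv2.imread("pics/scene12.png")[90:230,290:410];a=cv2.resize(a,None,fx=5,fy=5,interpolation=cv2.INTER_CUBIC)
cv2.imwrite("pics/s12.png",a)
E
```

```text
clock 29.3
position [0.5522, 0.0648, 0.0723]
ft_force [0.617, -0.3799, -0.2197]
grip_width 0.094
joints [0.051, 0.4304, 1.6216, -0.0, 1.0895, -1.6247]
```

View pics/s12.png

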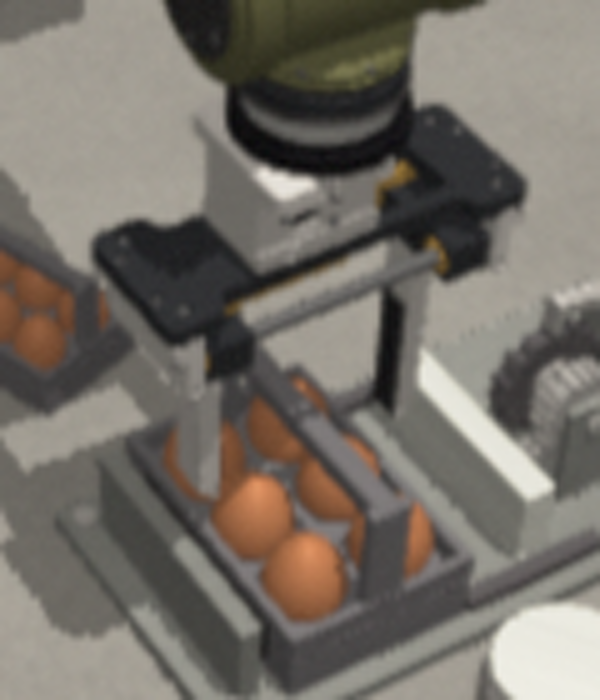

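```bash
python3 - <<'E'
from h import *
s=load("scene12.pkl");R=np.array([[0,-.105,.9945],[0,.9945,.105],[-1,0,0]])
for z in(.072,.085,.09,.095,.1):
  o=[]
  for y,zz in((-.0595,.008),(-.047,.008),(.047,.008),(.047,-.008),(-.0595,-.008)):
    u,v=proj(s,np.array([.5522,.0648,z])+R@np.array([0,y,zz]));o.append((round((u-290+.5)*5),round((v-90+.5)*5)))
  print(z,o)
for p in((.48,.0565,.114),(.6237,.072,.114),(.552,.0645,.114)):
    u,v=proj(s,p);print(round((u-290+.5)*5),round((v-90+.5)*5))
E
```

```text
0.072 [(193, 535), (216, 524), (386, 449), (367, 428), (175, 512)]
0.085 [(193, 516), (217, 505), (388, 429), (369, 408), (175, 493)]
0.09 [(193, 508), (217, 498), (389, 422), (369, 401), (175, 486)]
0.095 [(194, 501), (217, 490), (389, 414), (370, 393), (175, 478)]
0.1 [(194, 493), (218, 483), (390, 407), (371, 386), (175, 471)]
212 318
386 513
296 412
```

The tip matches z ≈ 0.093 in the picture: left tip at (207,495), right pad bottom at (378,403). The bar's underside is at 0.100 and the egg tops at 0.085. I'll go 2 mm lower and close.

{"op": "apply_moves", "data": {"hand": 1, "squeeze": 30, "motion": [1,0,0,0,0,0,2,0,0,0,0,0,2,0,0,0,0,0,2,0,0,0,0,0,2,0,0,0,0,0,2,0,0,0,0,0,2,0,0,0,0,0,2,0,0,0,0,0]}}

```text
clock: 30.3
position: [0.5522, 0.0651, 0.0704]
eef_rot: [[0.0, -0.105, 0.995], [0.001, 0.995, 0.105], [-1.0, 0.001, 0.0]]
ft_force: [-2.0, 9.0, 7.3]
grip_width: 0.017
```

```bash
python3 snap.py 13; python3 - <<'E'
from h import *
a=cv2.imread("pics/scene13.png")[90:230,290:410];a=cv2.resize(a,None,fx=5,fy=5,interpolation=cv2.INTER_CUBIC)
cv2.imwrite("pics/s13.png",a)
E
```

```text
clock 30.4
position [0.5523, 0.0658, 0.0706]
ft_force [-0.2589, 8.1539, 3.4806]
grip_width 0.014
joints [0.0518, 0.4326, 1.6228, 0.0019, 1.0856, -1.6246]
```

View pics/s13.png

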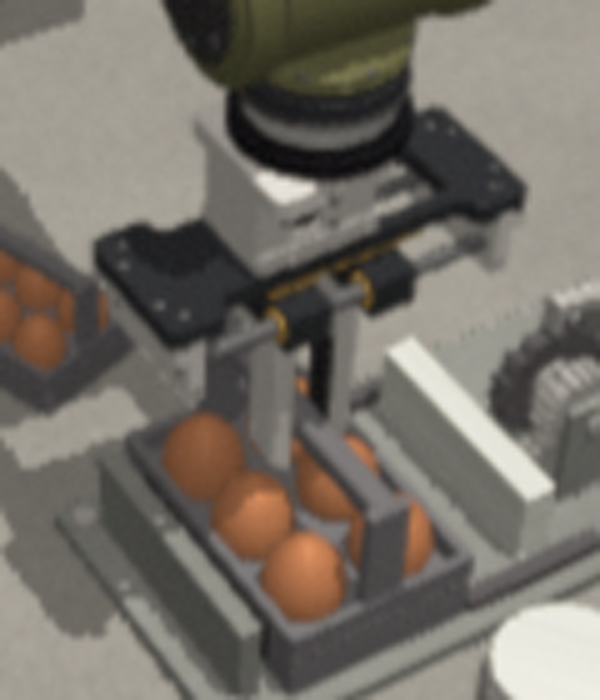

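{"op": "apply_moves", "data": {"motion": [-2,0,0,0,0,0,-5,0,0,0,0,0,-10,0,0,0,0,0,-20,0,0,0,0,0,-35,0,0,0,0,0,-55,0,0,0,0,0,-75,0,0,0,0,0,-90,0,0,0,0,0]}}

```text
clock: 31.4
position: [0.5526, 0.0643, 0.1623]
eef_rot: [[0.002, -0.104, 0.995], [-0.001, 0.995, 0.104], [-1.0, -0.001, 0.002]]
ft_force: [-0.4, 0.4, -7.2]
grip_width: 0.0137
```

```bash
python3 snap.py 14
```

```text
clock 31.5
position [0.5531, 0.0645, 0.1625]
ft_force [0.8888, -0.7464, -6.4105]
grip_width 0.0138
joints [0.0506, 0.3315, 1.533, -0.0006, 1.2734, -1.6247]
```

View pics/scene14.png

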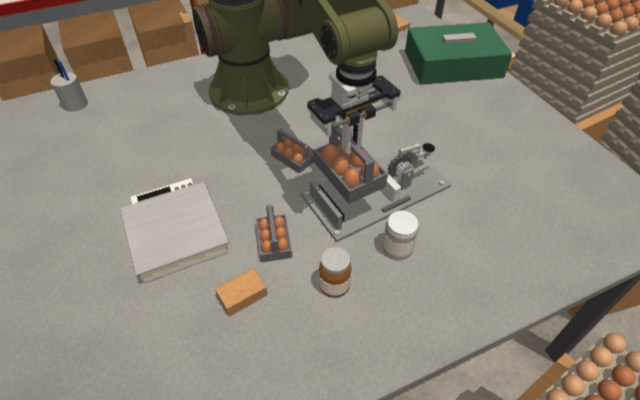

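The carrier hangs freely at (350,165), 92 mm up. It reads about 6.5 N, and the bystanders are untouched. Now I'll carry it to the pan.

{"op": "apply_moves", "data": {"motion": [-5,-5,-1,0,0,0,-10,-18,-5,0.5,0,0,-18,-38,-11,1,0,0,-25,-63,-19,1.5,0,0,-30,-93,-28,2,0,0,-30,-125,-37,2.5,0,0,-30,-158,-47,3,0,0,-30,-190,-57,3.5,0,0]}}

```text
clock: 32.5
position: [0.5145, -0.132, 0.1901]
eef_rot: [[-0.001, -0.043, 0.999], [-0.0, 0.999, 0.043], [-1.0, -0.0, -0.001]]
ft_force: [-0.5, 0.2, -6.3]
grip_width: 0.0137
```

```bash
python3 - <<'E'
from bench import *
import numpy as np
s=read_state();R=np.array(s["eef_rot"]);p=np.array(s["position"]);print(p,R.round(3).tolist(),s["joints"],s["joint_velocities"])
d=np.array([.479,-.335,p[2]])-p;print((R.T@d*1000).round(1))
E
```

```text
[ 0.51450068 -0.13196671  0.19010068] [[-0.001, -0.043, 0.999], [-0.0, 0.999, 0.043], [-1.0, -0.0, -0.001]] [-3.19892505e-01  2.54221243e-01  1.56725657e+00 -2.82732874e-04
  1.32063446e+00 -1.93321707e+00] [-0.50373     0.01394465 -0.0181244   0.00163411  0.00156032 -0.43055113]
[   0.  -201.3  -44.1]
```

{"op": "apply_moves", "data": {"motion": [0,-33,-7,0.4,0,0,0,-66,-14,0.8,0,0,0,-98,-21,1.2,0,0,0,-130,-28,1.6,0,0,0,-158,-34,2,0,0,0,-182,-39,2.4,0,0,0,-196,-42,2.5,0,0,0,-202,-44,2.5,0,0]}}

```text
clock: 33.5
position: [0.4797, -0.3345, 0.19]
eef_rot: [[-0.0, 0.001, 1.0], [0.0, 1.0, -0.001], [-1.0, 0.0, -0.0]]
ft_force: [0.0, 0.8, -7.2]
grip_width: 0.0136
```

```bash
python3 snap.py 15
```

```text
clock 33.6
position [0.48, -0.334, 0.1901]
ft_force [0.799, 0.4052, -6.5708]
grip_width 0.0138
joints [-0.6705, 0.3742, 1.4104, 0.0, 1.3574, -2.2411]
```

View pics/scene15.png

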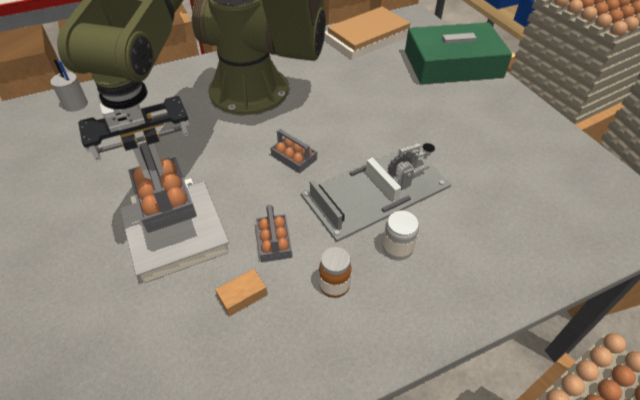

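View pics/top15.png

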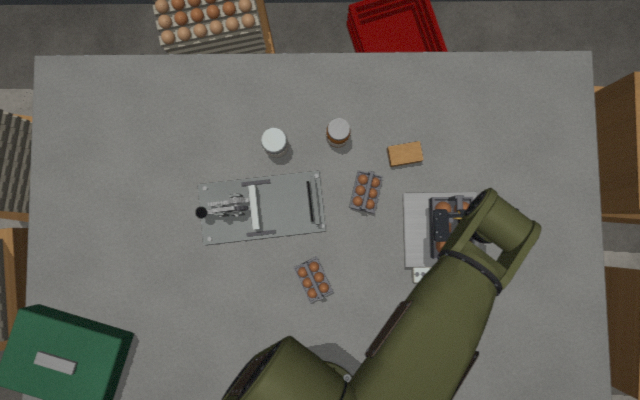

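{"op": "apply_moves", "data": {"motion": [6,0,0,0,0,0,16,0,0,0,0,0,28,0,0,0,0,0,40,0,0,0,0,0,52,0,0,0,0,0,60,0,0,0,0,0,65,0,0,0,0,0,66,0,0,0,0,0]}}

```text
clock: 34.6
position: [0.4802, -0.3339, 0.1241]
eef_rot: [[-0.0, -0.0, 1.0], [0.0, 1.0, 0.0], [-1.0, 0.0, -0.0]]
ft_force: [-0.2, 0.6, -7.0]
grip_width: 0.0135
```

```bash
python3 snap.py 16; python3 - <<'E'
import cv2
a=cv2.imread("pics/scene16.png")[90:290,70:260];cv2.imwrite("pics/s16.png",cv2.resize(a,None,fx=3,fy=3,interpolation=cv2.INTER_CUBIC))
a=cv2.imread("pics/top16.png")[180:290,390:500]; cv2.imwrite("pics/t16.png",cv2.resize(a,None,fx=5,fy=5,interpolation=cv2.INTER_CUBIC))
E
```

```text
clock 34.7
position [0.4803, -0.3339, 0.1245]
ft_force [-0.2769, 0.3447, -7.1444]
grip_width 0.0139
joints [-0.6701, 0.4306, 1.4885, -0.0, 1.2221, -2.241]
```

View pics/s16.png

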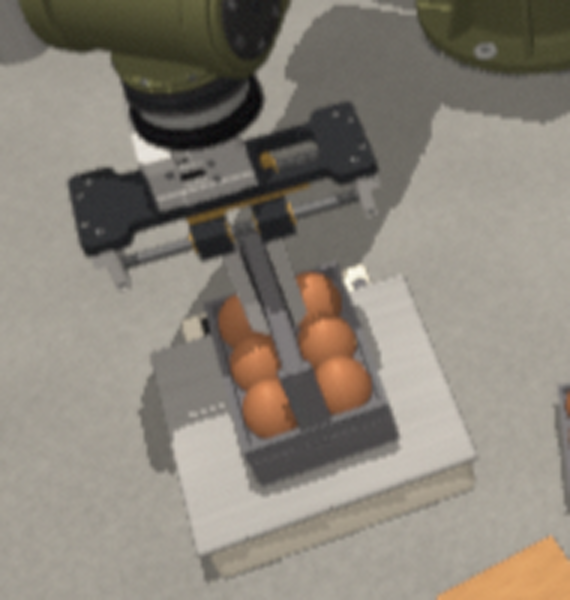

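View pics/t16.png

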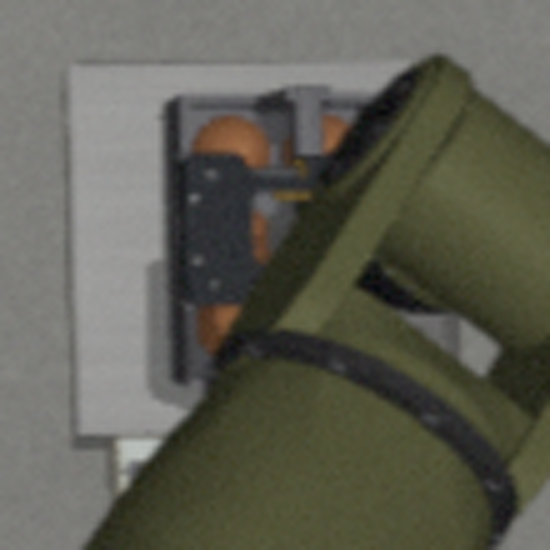

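The carrier hangs level over the pan. The gaps in the top view (left 97 px, rear 35 px, at 1.86 px/mm, less parallax) are about 48 mm and 23 mm. A centred carrier would give 50 and 25, so I'll lower it gently.

{"op": "apply_moves", "data": {"motion": [2,0,0,0,0,0,4,0,0,0,0,0,6,0,0,0,0,0,8,0,0,0,0,0,9,0,0,0,0,0,10,0,0,0,0,0,11,0,0,0,0,0,12,0,0,0,0,0]}}

```text
clock: 35.7
position: [0.4802, -0.3338, 0.1122]
eef_rot: [[0.0, -0.0, 1.0], [-0.0, 1.0, 0.0], [-1.0, -0.0, 0.0]]
ft_force: [0.0, -0.3, -6.4]
grip_width: 0.0136
```

{"op": "apply_moves", "data": {"motion": [0.5,0,0,0,0,0,1,0,0,0,0,0,1.5,0,0,0,0,0,2,0,0,0,0,0,2.5,0,0,0,0,0,3,0,0,0,0,0,3,0,0,0,0,0,3,0,0,0,0,0]}}

```text
clock: 36.7
position: [0.4802, -0.3338, 0.1093]
eef_rot: [[0.0, -0.0, 1.0], [-0.0, 1.0, 0.0], [-1.0, -0.0, 0.0]]
ft_force: [0.3, -0.6, -5.8]
grip_width: 0.0141
```

{"op": "apply_moves", "data": {"motion": [0.3,0,0,0,0,0,0.6,0,0,0,0,0,0.9,0,0,0,0,0,1.2,0,0,0,0,0,1.5,0,0,0,0,0,1.5,0,0,0,0,0,1.5,0,0,0,0,0,1.5,0,0,0,0,0]}}

```text
clock: 37.7
position: [0.4803, -0.3338, 0.1081]
eef_rot: [[0.0, -0.0, 1.0], [-0.0, 1.0, 0.0], [-1.0, -0.0, 0.0]]
ft_force: [-3.7, 4.0, 2.1]
grip_width: 0.0137
```

The weight is on the pan (Fz went from −6.5 to +2.1). I'll open.

{"op": "apply_moves", "data": {"hand": -1, "motion": [0,0,0,0,0,0,0,0,0,0,0,0,0,0,0,0,0,0,0,0,0,0,0,0,0,0,0,0,0,0,0,0,0,0,0,0,0,0,0,0,0,0,0,0,0,0,0,0]}}

```text
clock: 38.7
position: [0.4802, -0.3338, 0.1078]
eef_rot: [[0.0, -0.0, 1.0], [-0.0, 1.0, 0.0], [-1.0, -0.0, 0.0]]
ft_force: [-1.0, -0.5, -0.4]
grip_width: 0.0908
```

```bash
python3 snap.py 17; python3 - <<'E'
import cv2
a=cv2.imread("pics/scene17.png")[90:290,70:260];cv2.imwrite("pics/s17.png",cv2.resize(a,None,fx=3,fy=3,interpolation=cv2.INTER_CUBIC))
E
```

```text
clock 38.8
position [0.4802, -0.3339, 0.1078]
ft_force [0.3279, -0.08, 1.0707]
grip_width 0.0938
joints [-0.6701, 0.4479, 1.5048, -0.0, 1.1888, -2.2409]
```

View pics/s17.png

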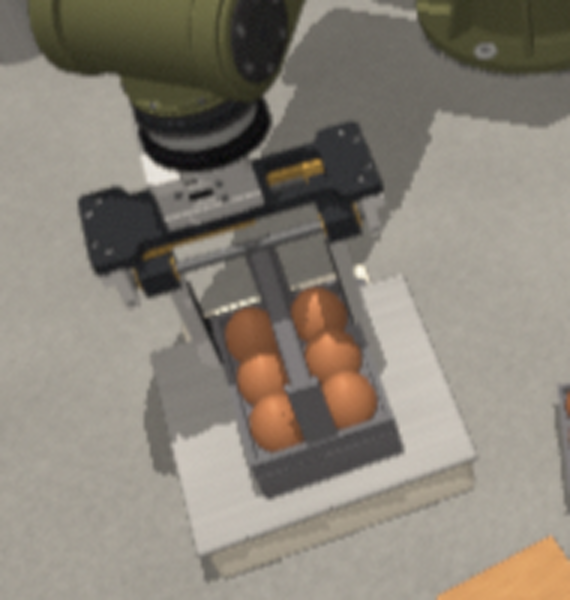

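The fingers are open on both sides of the handle and the carrier stands on the pan. I'll rise straight up.

{"op": "apply_moves", "data": {"motion": [-3,0,0,0,0,0,-10,0,0,0,0,0,-22,0,0,0,0,0,-40,0,0,0,0,0,-62,0,0,0,0,0,-85,0,0,0,0,0,-105,0,0,0,0,0,-120,0,0,0,0,0]}}

```text
clock: 39.8
position: [0.4804, -0.3339, 0.2298]
eef_rot: [[0.001, -0.0, 1.0], [-0.001, 1.0, 0.0], [-1.0, -0.001, 0.001]]
ft_force: [-0.9, -0.3, 0.1]
grip_width: 0.0938
```

{"op": "apply_moves", "data": {"motion": [0,15,-15,0,0,0,0,45,-30,0,0,0,0,85,-40,0,0,0,0,130,-40,0,0,0,0,175,-40,0,0,0,0,215,-40,0,0,0,0,240,-40,0,0,0,0,250,-40,0,0,0]}}

```text
clock: 40.8
position: [0.4402, -0.0829, 0.2284]
eef_rot: [[0.001, -0.001, 1.0], [-0.0, 1.0, 0.001], [-1.0, -0.0, 0.001]]
ft_force: [0.9, 0.4, -1.0]
grip_width: 0.0941
```

```bash
python3 snap.py 18; python3 - <<'E'
import cv2
a=cv2.imread("pics/scene18.png")[90:290,70:260];b=cv2.imread("pics/top18.png")[180:290,390:500]
cv2.imwrite("pics/s18.png",cv2.hconcat([cv2.resize(a,(380,400),interpolation=cv2.INTER_CUBIC),cv2.resize(b,(400,400),interpolation=cv2.INTER_CUBIC)]))
E
```

```text
clock 40.9
position [0.4403, -0.0836, 0.2281]
ft_force [0.7154, -0.8695, 0.6728]
grip_width 0.0938
joints [-0.2693, 0.0358, 1.728, 0.0, 1.3774, -1.8411]
```

View pics/s18.png

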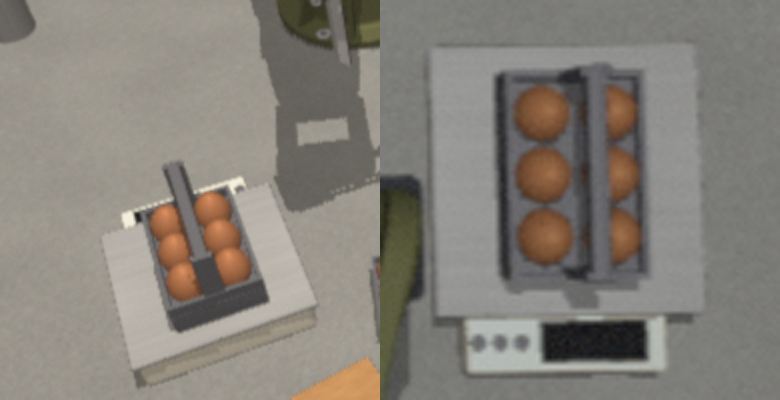

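View pics/scene18.png

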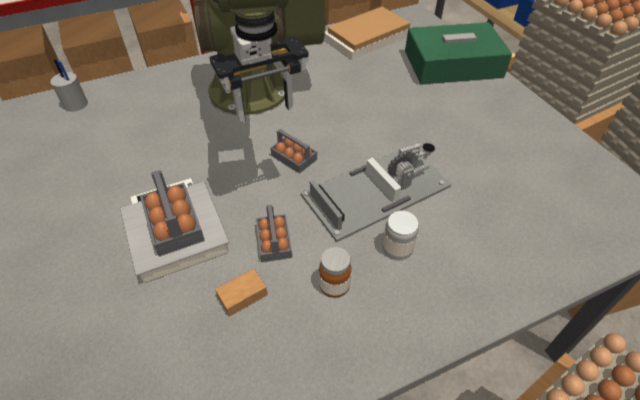

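```bash
python3 - <<'E'
from h import *
t=load("top18.pkl")
print("handle mid",plane(t,449.6,227.6,.152),"pan",plane(t,*np.mean([((p[0]-380)/3.636+389.5,p[1]/3.636+179.5) for p in((433,46),(693,44),(702,316),(437,314))],0),.05))
from bench import *
print(read_state()["joint_velocities"].__repr__()); print(finish_job())
E
```

```text
handle mid [ 0.47887754 -0.3304564   0.152     ] pan [ 0.47693583 -0.33398266  0.05      ]
array([-0.03060154,  0.00973315, -0.00480612, -0.00423656, -0.00339139,
       -0.0200502 ])
the job is handed in; nothing more can be done
None
```

The egg carrier is standing on the scale's pan and the job is handed in, at about 41 s of the 72 s allowed. `finish_job()` gives no verdict, so what follows comes only from my own checks.

**Pawl and jaw:** I pressed the tail pad about 9 mm below first contact. The peak measured force was about 12 N, against the 18 N limit. The jaw backed off about 41 mm in the top camera and stood still over the last three pictures, so I let go.

**Carrier:** I gripped it by the handle, lifted it freely (about 6.5 N), and set it down with roughly 9 N on the pan. I then opened the gripper, rose and moved away.

**Last checks:**
- The handle's middle is about 4 mm from the pan's centre.
- The carrier looks upright, judged by eye.
- In the last full picture the jar, can and carton look where they were, and the jaw is still open.
- The force reading is within noise and the gripper is well clear of everything.

**Disagreement found:** the visible fingertips were about 19 mm short of the reported TCP position. The camera estimate of the pad height and the felt contact agreed on this, and I set the grasp height from the pictures instead. I did not find the cause.

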